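# Lock the microphone boom with the T-key

## Robot

A 6-joint arm with a two-finger parallel gripper is mounted at the origin on the work surface. World frame = base frame: x ahead of the robot, y to its left, z up, the work surface at z = 0. Lengths are in m, angles in rad, forces in N, time in s.
With the tool pointing down it reaches from about 0.25 to 0.725 m from the base axis. Payload 4 kg.
Tool frame: the origin (TCP) lies midway between the tips of the shut fingers; the grasp point (between the pads) lies bot.pinch_z behind it (bot.pinch_z is the distance from the TCP to the grasp point, in m); z points along the fingers, y is the direction in which the jaws open and shut (so a half turn about z gives the same grasp; the last joint's range is limited). The gripper opens to 85 mm and grips with 20 to 120 N. Pads are 22 mm wide; open, the fingers measure 114 mm over their backs; the gripper's body (76 mm by 85 mm) begins 54 mm behind the grasp point. The pads swing forward as they close: fully open they stand 13 mm farther back than shut.
Start: joints at [-1.163, 0.241, 0.005, 1.335, 0, 1.571], TCP at [0.198, -0.459, 0.231] pointing down, gripper open.
Joint ranges: [-2.72, 2.72], [-1.05, 1.87], [-1.09, 1.28], [-1.99, 2.15], [-1.42, 1.44], [-3.14, 3.14]. Speed limits (rad/s): [2.79, 2.79, 3.14, 3.14, 3.14, 3.14].

## Interface

Orientations are given as a unit quaternion [x, y, z, w].
In Python, from workcell import bot gives the robot as it stands. The module is installed in compiled form; this text tells all that it offers.
- The arm moves only by the tool move_arm, never from a script. Its argument "series" is a list that holds one entry, the list of rows, each a list of 7 numbers: the shift along the world's x, y, z in cm, then the turn, a rotation vector about the world's x, y, z in degrees, then the opening, from 0 (shut) to 1 (fully open). A call has exactly 5 rows; each row shifts and turns the pose as measured when the row begins; what a row does not reach is not made up. A row lasts 1/10 s, in which the tool goes at most 50 mm and 8.59 degrees, less where a joint would pass 70% of its speed; a pose out of reach is approached as far as the arm can. A call with a gripper value outside its range is refused whole. The fingers move at their own pace and stop on an object; the grip force is fixed at half the most. Time passes only in rows, so rows that do not move let the fingers close, or fill a call up. It gives the time, the measured TCP pose, the force and the opening at its end, in the units of the state.
- bot.get_obs(): the state, without advancing time (a new reading comes with each control period).
- bot.camera(name): name is "side" or "top"; returns (picture, depth): 480x640x3 uint8, red, green, blue; 480x640 float32, m along the optical axis (not along the pixel's ray), 0 where there is no reading.
- bot.camera_info(name): a dict with "vfov" (degrees; the focal length in pixels is half the picture's height over the tangent of half this angle, whatever the lens; pixels are square), "cx", "cy" (the principal point, pixels), "k1" (the pictures are not rectified: a ray, as slopes to the right and down, at radius r is drawn at 1 + k1 r^2 times it, then the intrinsics apply), "cam_to_world" (4x4, takes a point from camera to world coordinates). Camera axes: x right, y down, z forward; pixel columns grow to the right and rows downward; lengths in m; the calibration is good to about 2 mm. A picture is of the moment at which its call begins. camera_info takes no time and is no camera call.
- bot.job_done(): hands the job in, once; it reports no verdict.
Trained networks look in the newest picture that a camera, given by its name, has taken for a name from the list of things; names that differ only in an ending like _2 or _b are one class to them, and where a whole thing is asked for, a point or a joint stands for the part that bears it (a point fixed in the world has none). Each returns a list of dicts, best first, with "confidence" (0 to 1); they miss things now and then, are a little off and sometimes report something else, mostly with a low value. They report only what shows in the picture. A call takes as long as a camera call. They do not tell look-alikes from the thing itself.
- bot.find_in(camera, target): "at" ([x, y, z] in m, in world coordinates, good to about 4 mm: the middle of the surface that is visible of it).
The state is a dict: "clock": time; "joint_pos": joint angles; "joint_vel": joint speeds; "tau": joint torques, N m; "eef_pos": TCP position; "tool_rot": TCP orientation; "ft_force": force on the tool from outside, world axes, zero at the start; "ft_torque": the same for the moment, N m; "grip_width": finger opening in m.
Only numpy, scipy, OpenCV 4.12 (cv2) and the standard library are available. Lean on these libraries where they do the work, as an engineer would, in place of code of your own. Each camera call takes 0.05 s, during which the arm holds its last target.

## Task

Take the orange T-handled hex key out of its blue stand and put it fully down into the hex socket on top of the clamp that holds the boom with the grey foam-ball microphone. Then turn that socket with the key a quarter turn clockwise (seen from above) and leave the key standing in it. Leave the other clamp, whose boom has only a red end cap, unturned.

Things in the scene. Friction and masses are not known exactly. Their poses are not given: they have to be found in the camera images.
- key_handle (a point): Centre of the T-key's orange crossbar: 100 mm long (x), 18 wide (y), 26 high (z up); grip it across y from above. Steel tip 107 mm below: first a 12 mm cone (8 to 20 mm across), then 33 mm of hexagon, 20 mm across flats, one pair of flats square to x. About 250 g. It starts upright, loose, 35 mm deep in a blue stand 47 mm high; lift it straight out.
- clamp_socket (a point): Mouth centre (z up; x to a red mark on the rim, turns with it) of the steel hex socket in the black 94 mm square clamp, 55 mm high, whose boom carries the grey 58 mm foam ball. 21.6 mm across flats, 35 deep, 8 mm brass lead-in, gives 5 mm sideways (0.5 N/mm). Key fits with its x at 0, 60, 120.. degrees to this x, 9 degrees of play each way; key home = crossbar centre 72 mm above this.
- clamp (a joint): Angle of the wanted clamp's socket, rad: grows as it turns clockwise seen from above. It starts between 0 and 0.2, stops at 1.9, stays where it is left, and takes about 0.06 N m to turn.
- spare (a joint): Angle of the socket of the other, look-alike clamp, whose boom ends in a red cap: to be left alone. Same sense; it does not turn by itself.
Mind the look-alikes: they are no part of the job. Of the things like the part that bears key_handle, leave any that is purple; of the rest the smaller one is meant.

How it is judged:
On the way, in this order (a step that is already met when the one before it is completed fails the run):
1. the key stands in the microphone clamp's socket (horizontal distance between key_handle and clamp_socket below 0.02 m and z of key_handle in the frame of clamp_socket below 0.084 m and angle between key_handle's own z axis and vertical below 0.25 rad), for 0.2 s.
2. with the key in it, the socket has been turned to at least 1.05 rad (value of joint clamp above 1.05 rad and horizontal distance between key_handle and clamp_socket below 0.02 m and z of key_handle in the frame of clamp_socket below 0.084 m), for 0.2 s.
At the end, for the whole second after the job is handed in: The microphone clamp's socket stands at 1.05 rad or more; the key is left standing in it, its crossbar's centre within 20 mm sideways of the socket's centre and at most 84 mm above its mouth (72 mm when fully home), upright within 14 degrees; the other clamp's socket is below 0.35 rad (all of step 2 and angle between key_handle's own z axis and vertical below 0.25 rad and value of joint spare below 0.35 rad); the robot touches nothing.
It fails at once if the other clamp's socket is turned (value of joint spare above 0.35 rad).
It also fails if it takes over 48 s, if anything falls off the work surface, if the arm or the gripper's body presses on something with over 40 N, if the wrist force passes 120 N, or if a joint passes its speed limit or range.

## Working session

There is one attempt and no reset: what is moved stays moved. The work goes in short steps, Python scripts to look and compute and a tool call to move; the robot and the scene stay as the last step left them, time stands still between calls to the robot, and variables do not carry over. Pictures are saved under pics/ and viewed, and the job is handed in when it is done.

Besides the shell and the picture viewer there is one more tool, called by a JSON object that holds its "method" and its "body". move_arm: Moves the arm, as the interface text tells. Its arguments: {"type":"object","properties":{"series":{"type":"array","items":{"type":"array","items":{"type":"array","items":{"type":"number"}}}}},"required":["series"]}

```bash
mkdir -p pics
cat > h.py <<'E'
import numpy as np, cv2
from workcell import bot
def save(n,img): cv2.imwrite(f'pics/{n}.png',cv2.cvtColor(img,cv2.COLOR_RGB2BGR))
def K(name):
    i=bot.camera_info(name); f=240/np.tan(np.radians(i['vfov'])/2)
    return np.array([[f,0,i['cx']],[0,f,i['cy']],[0,0,1]]),np.array([i['k1'],0,0,0.]),np.array(i['cam_to_world'])
def unproj(name,u,v,depth=None,z=None):
    k,d,T=K(name)
    p=cv2.undistortPoints(np.array([[[u,v]]],float),k,d)[0,0]; r=np.array([p[0],p[1],1.])
    if depth is not None: return (T@np.append(r*depth,1))[:3]
    w=T[:3,:3]@r; o=T[:3,3]; return o+w*(z-o[2])/w[2]
def proj(name,P):
    k,d,T=K(name); Ti=np.linalg.inv(T); 
    return cv2.projectPoints(np.array(P,float).reshape(-1,3),cv2.Rodrigues(Ti[:3,:3])[0],Ti[:3,3],k,d)[0].reshape(-1,2)
E
python3 - <<'E'
from h import *
np.set_printoptions(precision=4,suppress=True)
for c in ['top','side']:
    im,d=bot.camera(c); save(c+'0',im); np.save(c+'0.npy',d)
    print(c,bot.camera_info(c))
    for t in ['key_handle','clamp_socket','clamp']:
        for r in bot.find_in(c,t): print(t,r, proj(c,r['at']))
print(bot.get_obs(),bot.pinch_z)
E
```

```text
top {'vfov': 48.36608454853609, 'cx': 320.57820075080116, 'cy': 244.47893906208748, 'k1': -0.1264744028995996, 'cam_to_world': array([[ 0.0168, -0.9893,  0.1451,  0.3869],
       [-0.9996, -0.0136,  0.0229, -0.0187],
       [-0.0207, -0.1455, -0.9891,  1.1086],
       [ 0.    ,  0.    ,  0.    ,  1.    ]])}
key_handle {'at': [0.397, -0.1246, 0.123], 'confidence': 0.88} [[389.6644 318.1019]]
key_handle {'at': [0.4902, -0.2493, 0.1342], 'confidence': 0.66} [[457.9646 267.6835]]
clamp_socket {'at': [0.5519, 0.2402, 0.0554], 'confidence': 0.72} [[204.4824 237.743 ]]
side {'vfov': 57.618279629459266, 'cx': 315.1040196052674, 'cy': 241.70149563875322, 'k1': 0.018429293304874, 'cam_to_world': array([[-0.7197, -0.4476,  0.5308,  0.1466],
       [-0.6943,  0.4701, -0.5449,  0.421 ],
       [-0.0056, -0.7607, -0.6491,  0.6028],
       [ 0.    ,  0.    ,  0.    ,  1.    ]])}
key_handle {'at': [0.4889, -0.2474, 0.1263], 'confidence': 0.98} [[427.738  188.0807]]
key_handle {'at': [0.3858, -0.116, 0.1066], 'confidence': 0.72} [[434.9952 252.2981]]
key_handle {'at': [0.6669, -0.2298, 0.152], 'confidence': 0.65} [[352.9174 149.0402]]
key_handle {'at': [0.5224, -0.0055, 0.0503], 'confidence': 0.48} [[330.9827 270.1938]]
clamp_socket {'at': [0.5574, 0.2407, 0.0534], 'confidence': 0.68} [[206.3278 338.7365]]
clamp {'at': [0.5531, 0.244, 0.0522], 'confidence': 0.78} [[206.3135 342.0877]]
{'clock': 0.4, 'joint_pos': array([-1.163 ,  0.2408,  0.0048,  1.3351,  0.    ,  1.5708]), 'joint_vel': array([ 0.0002, -0.001 ,  0.0017,  0.0002,  0.0006, -0.0012]), 'tau': array([ -0.0003, -37.178 ,  25.2331,   0.0054,   0.0001,  -0.    ]), 'eef_pos': array([ 0.1983, -0.4589,  0.2312]), 'tool_rot': array([ 0.9793,  0.2025, -0.    , -0.0001]), 'ft_force': array([-0.3455, -0.0764,  0.0963]), 'ft_torque': array([ 0.0037,  0.0271, -0.0199]), 'grip_width': 0.0854737146468669} 0.0187
```

View pics/top0.png

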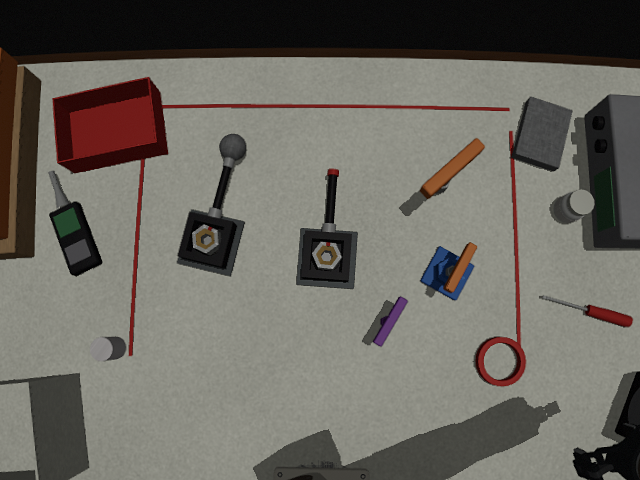

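View pics/side0.png

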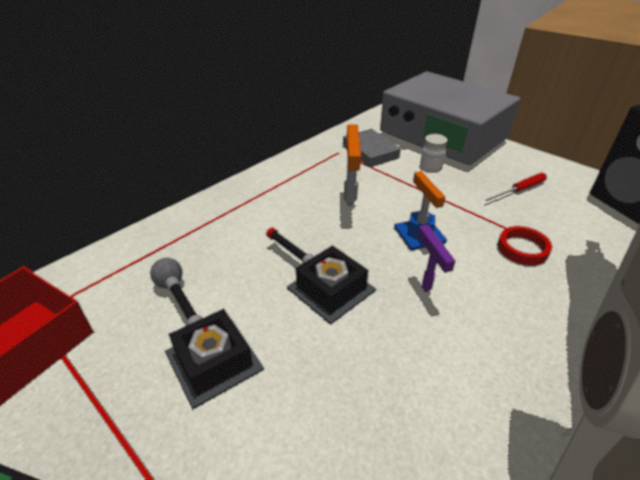

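The pictures show three things that could be the key, in top-camera pixels:
- a purple T at (391,321), which is excluded;
- a large orange T at (453,167);
- a smaller orange T in the blue stand at (461,268), which is the one I want.

The ball clamp is at (206,239) and the red-cap clamp at (327,256). Next I'll measure the key and socket and check a close crop.

```bash
cat > m.py <<'E'
from h import *
np.set_printoptions(precision=4,suppress=True)
def cloud(c,im,d,m):
    k,dd,T=K(c); vs,us=np.where(m&(d>0)); 
    p=cv2.undistortPoints(np.stack([us,vs],1).astype(float).reshape(-1,1,2),k,dd)[:,0]
    z=d[vs,us]; P=np.c_[p*z[:,None],z,np.ones(len(z))]; return (P@T.T)[:,:3]
E
python3 - <<'E'
from m import *
for c,box in [('top',(440,235,490,300)),('side',(405,165,450,212))]:
    im=cv2.cvtColor(cv2.imread(f'pics/{c}0.png'),cv2.COLOR_BGR2RGB); d=np.load(c+'0.npy')
    hsv=cv2.cvtColor(im,cv2.COLOR_RGB2HSV)
    m=(hsv[...,0]<20)&(hsv[...,1]>150)&(hsv[...,2]>60)
    b=np.zeros_like(m); b[box[1]:box[3],box[0]:box[2]]=1; m&=b
    P=cloud(c,im,d,m); print(c,m.sum(),len(P),P.min(0),P.max(0),np.percentile(P[:,2],[5,25,50,75,95]))
    top=P[P[:,2]>np.percentile(P[:,2],90)-.008]
    r=cv2.minAreaRect(top[:,:2].astype(np.float32)*1000); print(r, top[:,2].mean())
    q=top[:,:2]-top[:,:2].mean(0); w,v=np.linalg.eigh(q.T@q); print('axis',np.degrees(np.arctan2(v[1,1],v[0,1])),top.mean(0))
    # outline pixel of bar -> at z
    cnt=np.argwhere(m)[:,::-1].astype(np.float32); print(cv2.boxPoints(cv2.minAreaRect(cnt)))
t=cv2.imread('pics/top0.png'); s=cv2.imread('pics/side0.png')
a=cv2.resize(t[225:305,410:490],(400,400),interpolation=cv2.INTER_CUBIC);b=cv2.resize(t[200:280,170:250],(400,400),interpolation=cv2.INTER_CUBIC)
cv2.imwrite('pics/crop1.png',np.hstack([a,b]))
a=cv2.resize(s[160:250,390:470],(355,400),interpolation=cv2.INTER_CUBIC);b=cv2.resize(s[305:385,165:245],(400,400),interpolation=cv2.INTER_CUBIC)
cv2.imwrite('pics/crop2.png',np.hstack([a,b]))
E
```

```text
top 480 477 [ 0.4474 -0.2851  0.1229] [ 0.5389 -0.2275  0.1363] [0.1277 0.1296 0.1309 0.1322 0.1338]
((492.4598083496094, -255.52511596679688), (17.065698623657227, 98.89215850830078), 60.95407485961914) 0.13091003912462554
axis 151.12111075595874 [ 0.4924 -0.2554  0.1309]
[[444.1869 287.8997]
 [468.962  241.4464]
 [477.1627 245.8201]
 [452.3876 292.2734]]
side 484 483 [ 0.4455 -0.4067  0.0023] [ 0.6017 -0.2246  0.1355] [0.1135 0.1205 0.129  0.1325 0.1337]
((491.3133544921875, -252.216552734375), (16.07685661315918, 96.23536682128906), 61.056610107421875) 0.131299188024166
axis 151.1502298705955 [ 0.4875 -0.2485  0.1313]
[[408.5001 179.5   ]
 [418.5001 169.5   ]
 [447.5001 198.5   ]
 [437.5001 208.5   ]]
```

View pics/crop1.png

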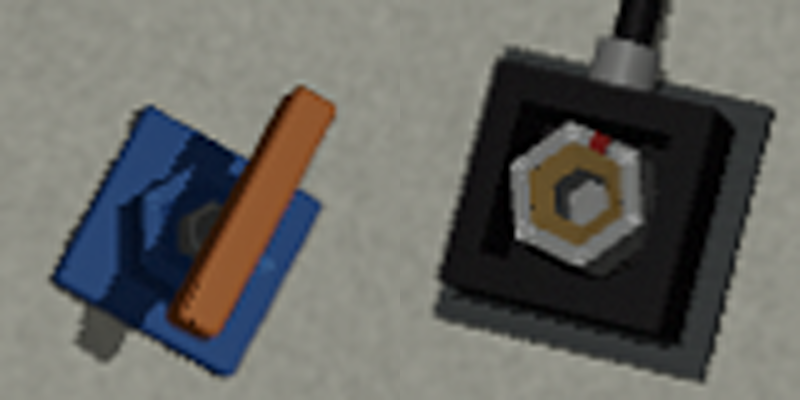

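View pics/crop2.png

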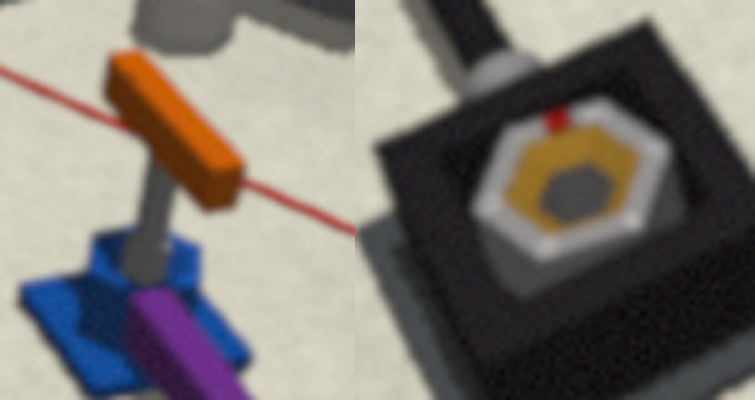

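Run:
```python
from m import *
for c,box in [('top',(185,215,230,262)),('side',(185,318,235,362))]:
    im=cv2.cvtColor(cv2.imread(f'pics/{c}0.png'),cv2.COLOR_BGR2RGB); d=np.load(c+'0.npy')
    hsv=cv2.cvtColor(im,cv2.COLOR_RGB2HSV).astype(int)
    b=np.zeros(d.shape,bool); b[box[1]:box[3],box[0]:box[2]]=1
    br=b&(hsv[...,0]>10)&(hsv[...,0]<30)&(hsv[...,1]>100)&(hsv[...,2]>70)
    rim=b&(hsv[...,1]<60)&(hsv[...,2]>115)
    red=b&((hsv[...,0]<6)|(hsv[...,0]>172))&(hsv[...,1]>130)&(hsv[...,2]>90)
    for n,m in [('brass',br),('rim',rim),('red',red)]:
        P=cloud(c,im,d,m); uv=np.argwhere(m)[:,::-1]; print(c,n,len(P),'med',np.median(P,0),'bbox',P.min(0),P.max(0),'z',np.percentile(P[:,2],[10,50,90]),uv.mean(0))
        if n!='red':
            Q=P[abs(P[:,2]-np.median(P[:,2]))<.008] if n=='brass' else P[P[:,2]>np.median(P[:,2])-.004]
            h=cv2.convexHull((Q[:,:2]*1000).astype(np.float32)); print('  encl',cv2.minEnclosingCircle(h),'ell',cv2.fitEllipse(h)[0]); M=cv2.moments(h); print('  centroid',M['m10']/M['m00'],M['m01']/M['m00'])
            if n=='rim': ctr=np.array([M['m10'],M['m01']])/M['m00']
        else:
            q=np.mean(P[:,:2],0)*1000-ctr; print('  mark yaw',np.degrees(np.arctan2(q[1],q[0])),np.linalg.norm(q))
    # hull min-area orientation of rim hexagon
# ball
im=cv2.cvtColor(cv2.imread('pics/top0.png'),cv2.COLOR_BGR2RGB); d=np.load('top0.npy')
for uv in [(232,148),(225,175),(220,195),(216,213),(331,185)]: print(uv,unproj('top',*uv,depth=d[uv[1],uv[0]]))
```

```text
top brass 181 med [0.5542 0.244  0.0495] bbox [0.5308 0.2224 0.0168] [0.5711 0.259  0.0573] z [0.0457 0.0495 0.0537] [204.0387 237.9171]
  encl ((550.81005859375, 240.638671875), 20.626731872558594) ell (551.246337890625, 240.25555419921875)
  centroid 551.2496294731416 240.50483363834903
top rim 118 med [0.5638 0.2377 0.0524] bbox [ 0.5229  0.2029 -0.0044] [0.6107 0.2999 0.0581] z [-0.0019  0.0524  0.0556] [205.2833 233.1417]
  encl ((550.6895751953125, 240.58465576171875), 28.806894302368164) ell (550.798583984375, 240.64651489257812)
  centroid 551.0444149743972 240.77109180152507
top red 8 med [0.5719 0.2318 0.0552] bbox [0.5695 0.2299 0.0526] [0.5742 0.2346 0.0578] z [0.0536 0.0552 0.0565] [209.125 228.125]
  mark yaw -23.589236473616143 22.60892157505999
side brass 266 med [0.561  0.2365 0.052 ] bbox [0.5326 0.2224 0.032 ] [0.5726 0.2588 0.0572] z [0.0487 0.052  0.0552] [207.3797 338.2744]
  encl ((552.56982421875, 240.18695068359375), 20.34748649597168) ell (552.1898193359375, 241.25453186035156)
  centroid 552.9970601312797 240.70658686911017
side rim 413 med [0.5516 0.2408 0.0562] bbox [0.5225 0.1632 0.0002] [0.6495 0.2678 0.0594] z [0.0474 0.0562 0.0575] [207.7319 339.157 ]
  encl ((562.8624877929688, 233.10723876953125), 42.128501892089844) ell (562.8203125, 230.2845001220703)
  centroid 559.7166692964729 234.2296454165338
side red 13 med [0.5723 0.2318 0.0572] bbox [0.5682 0.2295 0.056 ] [0.5761 0.2346 0.0586] z [0.0563 0.0572 0.0585] [204.7692 328.3077]
  mark yaw -9.866066361348478 13.355921094694851
(232, 148) [0.7395 0.1918 0.059 ]
(225, 175) [0.6877 0.208  0.0377]
(220, 195) [0.6443 0.216  0.0397]
(216, 213) [0.6045 0.2207 0.0481]
(331, 185) [ 0.6682 -0.0133  0.0377]
```

{"method": "move_arm", "body": {"series": [[[2,1.4,0,0,0,8.5,1],[2,1.4,0,0,0,8.5,1],[2,1.4,0,0,0,8.5,1],[2,1.4,0,0,0,8.5,1],[2,1.4,0,0,0,8.5,1]]]}}

```text
clock: 0.9
eef_pos: [0.2989, -0.3885, 0.2311]
tool_rot: [0.836, 0.548, -0.0, 0.0]
ft_force: [0.0, 0.3, 0.2]
grip_width: 0.0854
```

```bash
cat > st.py <<'E'
from h import *
from scipy.spatial.transform import Rotation as R
np.set_printoptions(precision=4,suppress=True)
def st():
    o=bot.get_obs(); M=R.from_quat(o['tool_rot']).as_matrix()
    print('t',o['clock'],'q',o['joint_pos'],'p',o['eef_pos'],'yaw_y',np.degrees(np.arctan2(M[1,1],M[0,1])),'z',M[:,2],'F',o['ft_force'],'T',o['ft_torque'],'w',o['grip_width'])
    return o,M
E
python3 -c "from st import *;st()"
```

```text
t 0.9 q [-0.9145  0.2206 -0.0216  1.3279 -0.0008  1.0666] p [ 0.2989 -0.3885  0.2311] yaw_y -23.5106862203917 z [-0.0002 -0.0011 -1.    ] F [0.0438 0.2749 0.2487] T [ 0.0264 -0.0079  0.0458] w 0.08539218055501353
```

{"method": "move_arm", "body": {"series": [[[2,1.4,0,0,0,8.5,1],[2,1.4,0,0,0,8.5,1],[2,1.4,0,0,0,8.5,1],[2,1.4,0,0,0,8.5,1],[2,1.4,0,0,0,8.5,1]]]}}

```text
clock: 1.4
eef_pos: [0.4028, -0.3151, 0.2314]
tool_rot: [0.577, 0.817, -0.0, 0.001]
ft_force: [0.5, -0.0, -0.2]
grip_width: 0.0855
```

{"method": "move_arm", "body": {"series": [[[2,1.4,0,0,0,8.5,1],[2,1.4,0,0,0,8.5,1],[2,1.4,0,0,0,8.5,1],[2,1.4,0,0,0,8.5,1],[1,0.7,0,0,0,8,1]]]}}

```text
clock: 1.9
eef_pos: [0.4975, -0.2482, 0.2313]
tool_rot: [0.239, 0.971, 0.0, 0.001]
ft_force: [0.3, -1.3, -0.5]
grip_width: 0.0854
```

```bash
python3 -c "from st import *;st()"
```

```text
t 1.9 q [-0.4633  0.3506  0.1561  1.3739  0.0011  0.02  ] p [ 0.4975 -0.2482  0.2313] yaw_y 62.30764924212187 z [ 0.0026 -0.0001 -1.    ] F [ 0.3111 -1.2716 -0.5032] T [-0.0062 -0.0246  0.0327] w 0.08542404025798546
```

{"method": "move_arm", "body": {"series": [[[-0.5,-0.6,-2,0,0,-1.2,1],[0,0,-3,0,0,0,1],[0,0,-2.5,0,0,0,1],[0,0,-1,0,0,0,1],[0,0,0,0,0,0,1]]]}}

```text
clock: 2.4
eef_pos: [0.4956, -0.2525, 0.1447]
tool_rot: [0.246, 0.969, 0.0, 0.003]
ft_force: [0.4, 0.2, 0.4]
grip_width: 0.0854
```

Run:
```python
from st import *
st()
for c in ['top','side']:
    im,d=bot.camera(c); save(c+'1',im)
t=cv2.imread('pics/top1.png'); s=cv2.imread('pics/side1.png')
a=cv2.resize(t[205:305,410:510],(400,400),interpolation=cv2.INTER_CUBIC);b=cv2.resize(s[120:250,360:490],(400,400),interpolation=cv2.INTER_CUBIC)
cv2.imwrite('pics/crop3.png',np.hstack([a,b]))
```

```text
t 2.4 q [-0.472   0.3963 -0.0068  1.1613  0.0015  0.0252] p [ 0.4956 -0.2525  0.1447] yaw_y 61.51156152162344 z [ 0.0064 -0.0016 -1.    ] F [0.3666 0.194  0.3828] T [-0.0156  0.0675  0.0025] w 0.08542269924280478
```

View pics/crop3.png

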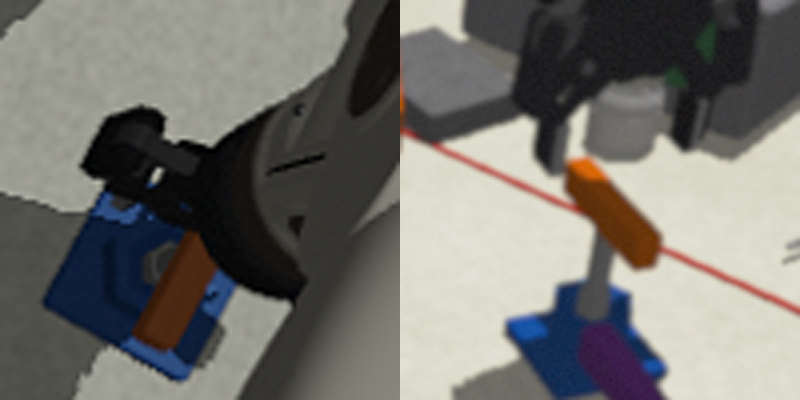

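The crop shows the open jaws straddling the orange bar of the key in the blue stand. The bar is at about (455,270) in the top picture and (420,188) in the side picture, and both fingers are clear of it. I'll go down and grip.

{"method": "move_arm", "body": {"series": [[[-0.35,-0.2,-1,0.1,0.4,-0.4,1],[0,0,-2,0,0,0,1],[0,0,-1.2,0,0,0,1],[0,0,-0.3,0,0,0,1],[0,0,0,0,0,0,1]]]}}

```text
clock: 3.0
eef_pos: [0.4958, -0.2577, 0.1045]
tool_rot: [0.25, 0.968, -0.002, 0.006]
ft_force: [0.0, 0.5, 0.5]
grip_width: 0.0852
```

```bash
python3 -c "from st import *;st()"
```

```text
t 3.0 q [-0.4789  0.4309 -0.0661  1.0619 -0.0007  0.0273] p [ 0.4958 -0.2577  0.1045] yaw_y 60.99750616952206 z [ 0.0103 -0.0062 -0.9999] F [0.0476 0.5065 0.4969] T [-0.0779  0.0231 -0.0093] w 0.08520364378556872
```

{"method": "move_arm", "body": {"series": [[[-0.35,0.3,-0.4,0.35,0.6,0,1],[0,0,0,0,0,0,1],[0,0,0,0,0,0,1],[0,0,0,0,0,0,1],[0,0,0,0,0,0,1]]]}}

```text
clock: 3.5
eef_pos: [0.4934, -0.2551, 0.1024]
tool_rot: [0.25, 0.968, -0.0, 0.001]
ft_force: [-0.3, 0.2, 0.2]
grip_width: 0.0854
```

```bash
python3 -c "from st import *;st()"
```

```text
t 3.5 q [-0.4772  0.4336 -0.0675  1.0671 -0.0001  0.029 ] p [ 0.4934 -0.2551  0.1024] yaw_y 60.99781358559002 z [ 0.0022 -0.0013 -1.    ] F [-0.2609  0.1948  0.1718] T [ 0.0097 -0.0126  0.0126] w 0.08544836029063588
```

{"method": "move_arm", "body": {"series": [[[-0.1,0,-0.2,0,0.1,0,1],[0,0,0,0,0,0,0],[0,0,0,0,0,0,0],[0,0,0,0,0,0,0],[0,0,0,0,0,0,0]]]}}

```text
clock: 4.0
eef_pos: [0.4925, -0.2552, 0.1006]
tool_rot: [0.25, 0.968, -0.001, 0.001]
ft_force: [0.2, -0.4, 0.6]
grip_width: 0.0277
```

{"method": "move_arm", "body": {"series": [[[0,0,0,0,0,0,0],[0,0,0,0,0,0,0],[0,0,0,0,0,0,0],[0,0,0,0,0,0,0],[0,0,0,0,0,0,0]]]}}

```text
clock: 4.5
eef_pos: [0.4926, -0.2551, 0.1008]
tool_rot: [0.25, 0.968, -0.001, 0.001]
ft_force: [0.4, -0.3, 0.3]
grip_width: 0.0173
```

```bash
python3 -c "from st import *;st()"
```

```text
t 4.5 q [-0.4775  0.4346 -0.0708  1.0637 -0.0007  0.0286] p [ 0.4926 -0.2551  0.1008] yaw_y 61.00492657968993 z [ 0.0012 -0.0014 -1.    ] F [ 0.4424 -0.2584  0.2523] T [ 0.0221  0.0054 -0.0343] w 0.017321557449107586
```

Gripped, with the opening at 17.3 mm. Now I'll lift it straight out.

{"method": "move_arm", "body": {"series": [[[0,0,1,0,0,0,0],[0,0,1,0,0,0,0],[0,0,1.5,0,0,0,0],[0,0,1.5,0,0,0,0],[0,0,1.5,0,0,0,0]]]}}

```text
clock: 5.0
eef_pos: [0.4893, -0.2535, 0.1659]
tool_rot: [0.25, 0.968, 0.0, -0.004]
ft_force: [1.2, 1.0, -3.3]
grip_width: 0.0174
```

{"method": "move_arm", "body": {"series": [[[0,0,2,0,0,0,0],[0,0,2,0,0,0,0],[0,0,0.5,0,0,0,0],[0,0,0,0,0,0,0],[0,0,0,0,0,0,0]]]}}

```text
clock: 5.5
eef_pos: [0.4885, -0.2532, 0.2158]
tool_rot: [0.25, 0.968, 0.0, -0.004]
ft_force: [0.5, 0.5, -2.9]
grip_width: 0.0172
```

Run:
```python
from st import *
st()
for c in ['top','side']:
    im,d=bot.camera(c); save(c+'2',im)
    for r in bot.find_in(c,'key_handle'): print(c,r, proj(c,r['at']))
```

```text
t 5.5 q [-0.4776  0.3529  0.119   1.344  -0.0011  0.0286] p [ 0.4885 -0.2532  0.2158] yaw_y 60.9961641603028 z [-0.0068  0.0023 -1.    ] F [ 0.5035  0.498  -2.9325] T [-0.024  -0.0039 -0.0816] w 0.017225530411900815
top {'at': [0.4636, -0.2382, 0.2459], 'confidence': 0.93} [[467.4441 276.8281]]
top {'at': [0.3957, -0.125, 0.1239], 'confidence': 0.79} [[389.9337 318.8142]]
top {'at': [0.6639, -0.2369, 0.1722], 'confidence': 0.76} [[453.7968 170.2798]]
side {'at': [0.388, -0.117, 0.1086], 'confidence': 0.87} [[434.3962 250.5393]]
side {'at': [0.4806, -0.2423, 0.2275], 'confidence': 0.71} [[439.3883 143.4056]]
side {'at': [0.6621, -0.2281, 0.1517], 'confidence': 0.62} [[354.1321 150.2188]]
```

View pics/side2.png

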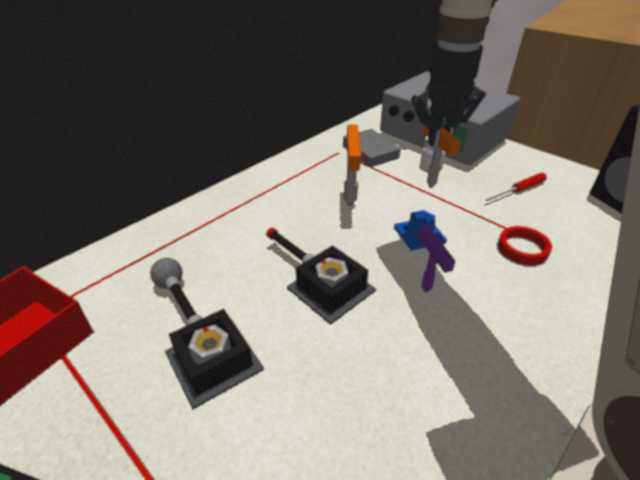

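The side picture shows the key out of the stand and hanging from the gripper at about (437,150), with the blue stand at (420,228) empty. Next I'll carry it across.

{"method": "move_arm", "body": {"series": [[[0.5,3,0,0,0,1,0],[0.5,4,0,0,0,1,0],[0.5,4,0,0,0,1,0],[0.5,4,0,0,0,1,0],[0.5,4,0,0,0,1,0]]]}}

```text
clock: 6.2
eef_pos: [0.5113, -0.0626, 0.2107]
tool_rot: [0.212, 0.977, -0.001, -0.007]
ft_force: [0.5, 0.4, -3.0]
grip_width: 0.0171
```

{"method": "move_arm", "body": {"series": [[[0.5,4,0,0,0,0,0],[0.5,4,0,0,0,0,0],[0.5,4,0,0,0,0,0],[0.5,4,0,0,0,0,0],[0.5,4,0,0,0,0,0]]]}}

```text
clock: 6.7
eef_pos: [0.5344, 0.1454, 0.2074]
tool_rot: [0.212, 0.977, -0.002, -0.01]
ft_force: [-0.0, -0.4, -3.0]
grip_width: 0.0169
```

```bash
python3 -c "from st import *;st()"
```

```text
t 6.7 q [0.2625 0.3732 0.1266 1.3427 0.0058 0.6906] p [0.5344 0.1454 0.2074] yaw_y 65.47167268428245 z [-0.0194  0.0008 -0.9998] F [-0.018  -0.3969 -2.9736] T [ 0.003  -0.0836  0.0259] w 0.016932796727105247
```

{"method": "move_arm", "body": {"series": [[[0.5,3.5,0,0,-0.6,0.5,0],[0.5,3.5,0,0,0,0,0],[0.4,1.5,0,0,0,0,0],[0,0,0,0,-0.4,0,0],[0,0,0,0,0,0,0]]]}}

```text
clock: 7.2
eef_pos: [0.5464, 0.2399, 0.2022]
tool_rot: [0.203, 0.979, -0.001, -0.004]
ft_force: [-0.1, -0.2, -3.2]
grip_width: 0.0174
```

Run:
```python
from st import *
st()
for c in ['top','side']:
    im,d=bot.camera(c); save(c+'3',im); np.save(c+'3.npy',d)
    for r in bot.find_in(c,'key_handle'): print(c,r, proj(c,r['at']))
t=cv2.imread('pics/top3.png'); s=cv2.imread('pics/side3.png')
a=cv2.resize(t[180:300,140:260],(400,400),interpolation=cv2.INTER_CUBIC);b=cv2.resize(s[180:380,120:320],(400,400),interpolation=cv2.INTER_CUBIC)
cv2.imwrite('pics/crop4.png',np.hstack([a,b]))
```

```text
t 7.2 q [0.4126 0.4532 0.2345 1.3598 0.0022 0.8223] p [0.5464 0.2399 0.2022] yaw_y 66.52554171958364 z [-0.0079 -0.001  -1.    ] F [-0.0702 -0.1975 -3.1842] T [ 0.025  -0.0012  0.0207] w 0.017389186115181428
top {'at': [0.5283, 0.2392, 0.2344], 'confidence': 0.75} [[179.5355 234.8108]]
top {'at': [0.662, -0.2325, 0.1711], 'confidence': 0.72} [[451.2986 171.4101]]
top {'at': [0.3992, -0.1255, 0.1226], 'confidence': 0.66} [[390.1344 316.9035]]
side {'at': [0.5367, 0.2455, 0.235], 'confidence': 0.78} [[188.4966 260.0264]]
side {'at': [0.388, -0.1145, 0.1094], 'confidence': 0.77} [[433.6702 250.8962]]
side {'at': [0.6618, -0.2242, 0.1536], 'confidence': 0.58} [[353.0891 150.1172]]
```

View pics/crop4.png

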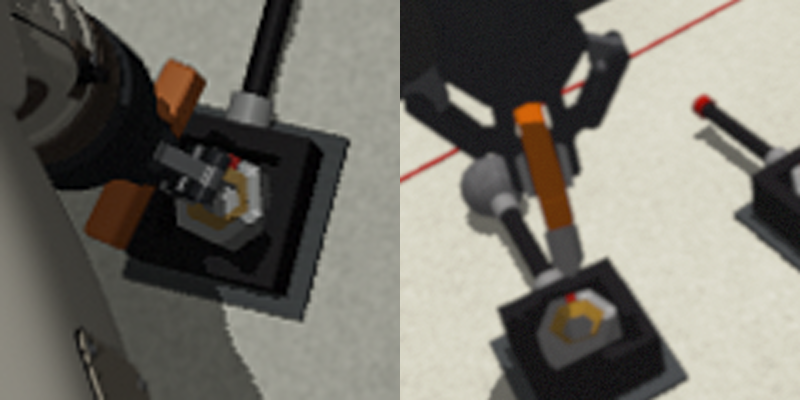

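```bash
cat > ov.py <<'E'
from st import *
def overlay(c,im,o,M,dz=0.0187):
    out=cv2.resize(im,None,fx=4,fy=4,interpolation=cv2.INTER_CUBIC)
    p=o['eef_pos']; 
    def W(q): # key frame: x along tool x, z up(-tool z), origin bar centre
        q=np.atleast_2d(q); return p-M[:,2]*dz+q[:,:1]*M[:,0]+q[:,1:2]*M[:,1]-q[:,2:]*M[:,2]
    def L(a,b,col):
        ab=proj(c,W([a,b]))*4+1.5; cv2.line(out,*[tuple(int(v) for v in x) for x in ab],col,1)
    for sx in(-.05,.05):
        for sz in(-.013,.013): L([sx,-.009,sz],[sx,.009,sz],(0,255,0))
        for sy in(-.009,.009): L([sx,sy,-.013],[sx,sy,.013],(0,255,0))
    for sy in(-.009,.009):
        for sz in(-.013,.013): L([-.05,sy,sz],[.05,sy,sz],(0,255,0))
    L([0,0,0],[0,0,-.107],(255,255,0)); 
    a=np.arange(0,361,60)+30; r=.01/np.cos(np.pi/6)
    for z in(-.062,-.095):
        for i in range(6): L([r*np.cos(np.radians(a[i])),r*np.sin(np.radians(a[i])),z],[r*np.cos(np.radians(a[i+1])),r*np.sin(np.radians(a[i+1])),z],(0,255,255))
    s=np.array([.5515,.2406,.056]); q=(proj(c,[s])[0]*4+1.5).astype(int); cv2.drawMarker(out,tuple(int(v) for v in q),(255,0,255),0,12)
    return out
E
python3 - <<'E'
from ov import *
o,M=st()
im=cv2.cvtColor(cv2.imread('pics/side3.png'),cv2.COLOR_BGR2RGB); a=overlay('side',im,o,M)[760:1440,520:1080]
im=cv2.cvtColor(cv2.imread('pics/top3.png'),cv2.COLOR_BGR2RGB); b=overlay('top',im,o,M)[740:1240,560:960]
save('ov_s',cv2.resize(a,None,fx=.85,fy=.85)); save('ov_t',b)
E
```

```text
t 7.4 q [0.4102 0.4519 0.2348 1.3601 0.0024 0.8225] p [0.5469 0.2387 0.2031] yaw_y 66.38040002850597 z [-0.0068 -0.0003 -1.    ] F [ 0.1269  0.0792 -2.9976] T [ 0.0014 -0.023   0.0095] w 0.017093496568937935
```

View pics/ov_s.png

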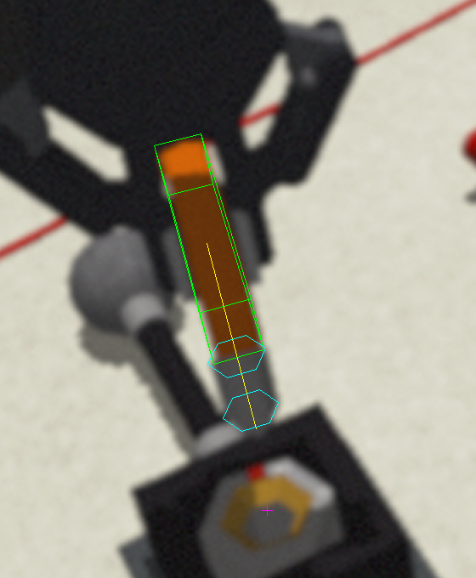

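View pics/ov_t.png

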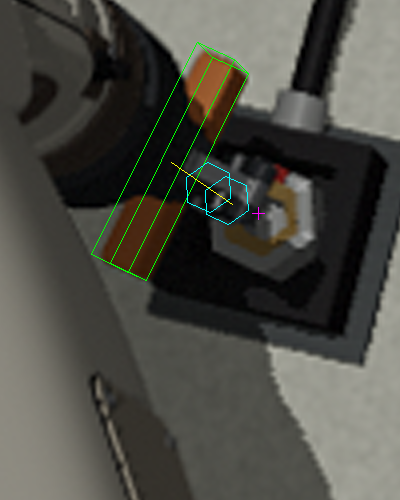

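The side and top overlays match the held key to about 1–2 mm: bar near (190,255) in the side picture, tip toward the socket mouth at (208,340). I'll centre it and descend to just above the mouth.

{"method": "move_arm", "body": {"series": [[[0.5,0.2,-1,0,-0.4,0,0],[0,0,-1.5,0,0,0,0],[0,0,-1.2,0,0,0,0],[0,0,-0.5,0,0,0,0],[0,0,0,0,0,0,0]]]}}

```text
clock: 7.9
eef_pos: [0.5539, 0.2368, 0.1591]
tool_rot: [0.208, 0.978, 0.0, 0.002]
ft_force: [-1.3, 1.2, -3.4]
grip_width: 0.0173
```

```bash
python3 -c "from st import *;st()"
```

```text
t 7.9 q [ 0.4047  0.4777  0.1598  1.2497 -0.0015  0.8235] p [0.5539 0.2368 0.1591] yaw_y 66.00732358866789 z [ 0.0034 -0.0001 -1.    ] F [-1.2925  1.2198 -3.4007] T [-0.0198  0.0918  0.0047] w 0.017280904410817064
```

{"method": "move_arm", "body": {"series": [[[-0.25,0.4,0,0,0.2,0.4,0],[0,0,0,0,0,0,0],[0,0,0,0,0,0,0],[0,0,0,0,0,0,0],[0,0,0,0,0,0,0]]]}}

```text
clock: 8.4
eef_pos: [0.5524, 0.2412, 0.161]
tool_rot: [0.204, 0.979, 0.001, 0.001]
ft_force: [0.5, -0.5, -3.7]
grip_width: 0.0174
```

Run:
```python
from ov import *
o,M=st()
im,_=bot.camera('side'); save('side4',im); a=overlay('side',im,o,M)[800:1440,560:1080]
b=cv2.resize(im,None,fx=4,fy=4,interpolation=cv2.INTER_CUBIC)[800:1440,560:1080]
save('ov_s4',cv2.resize(np.hstack([a,b]),None,fx=.75,fy=.75))
im,_=bot.camera('top'); save('top4',im); b=overlay('top',im,o,M)[760:1160,600:1000]; a=cv2.resize(im,None,fx=4,fy=4,interpolation=cv2.INTER_CUBIC)[760:1160,600:1000]
save('ov_t4',np.hstack([b,a]))
```

```text
t 8.4 q [0.4117 0.4774 0.1644 1.2546 0.     0.8235] p [0.5524 0.2412 0.161 ] yaw_y 66.40920106852677 z [ 0.0029  0.0013 -1.    ] F [ 0.5419 -0.4595 -3.7496] T [-0.0376 -0.0076 -0.0242] w 0.0173533771953694
```

View pics/ov_s4.png

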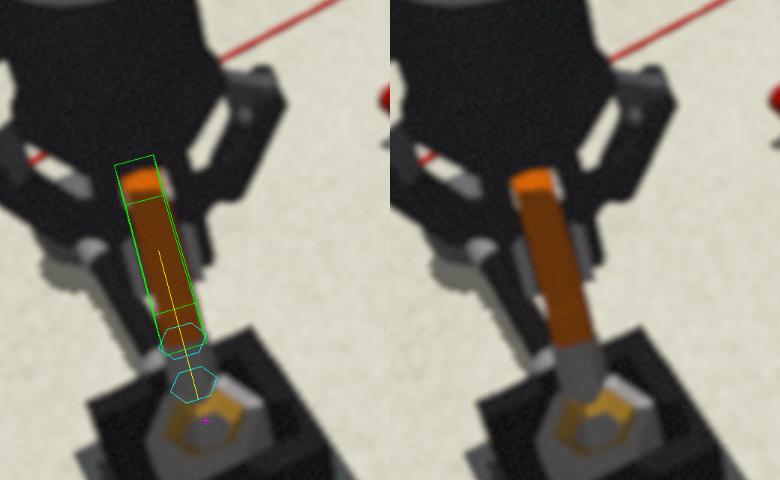

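View pics/ov_t4.png

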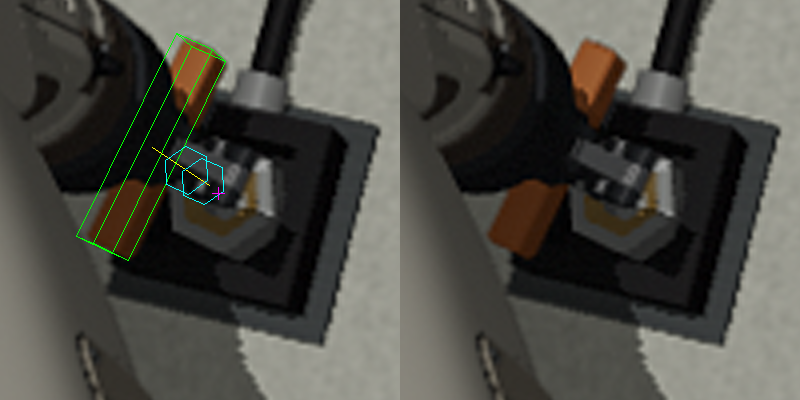

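The key stands upright over the ball clamp, with its tip just above the brass lead-in. In the side picture the tip is near (189,300) and the mouth near (191,305). Yaw is aligned within about 1°. I'll insert in small steps and watch the force.

{"method": "move_arm", "body": {"series": [[[-0.1,0,-0.8,0,0.15,0,0],[0,0,-0.6,0,0,0,0],[0,0,-0.5,0,0,0,0],[0,0,0,0,0,0,0],[0,0,0,0,0,0,0]]]}}

```text
clock: 9.0
eef_pos: [0.5508, 0.2409, 0.1395]
tool_rot: [0.204, 0.979, 0.0, -0.001]
ft_force: [0.6, -0.1, -3.1]
grip_width: 0.0172
```

```bash
python3 -c "from st import *;st()"
```

```text
t 9.0 q [0.4118 0.4914 0.129  1.2094 0.0011 0.8236] p [0.5508 0.2409 0.1395] yaw_y 66.40678506665068 z [-0.0014  0.0006 -1.    ] F [ 0.5885 -0.0851 -3.066 ] T [0.0352 0.0109 0.0291] w 0.017198023919076596
```

{"method": "move_arm", "body": {"series": [[[0.05,0,-0.5,0,0,0,0],[0,0,-0.4,0,0,0,0],[0,0,-0.2,0,0,0,0],[0,0,0,0,0,0,0],[0,0,0,0,0,0,0]]]}}

```text
clock: 9.5
eef_pos: [0.5515, 0.241, 0.1275]
tool_rot: [0.204, 0.979, 0.0, -0.001]
ft_force: [-0.1, -0.0, -2.8]
grip_width: 0.0172
```

```bash
python3 -c "from st import *;st()"
```

```text
t 9.5 q [0.4114 0.501  0.1122 1.1828 0.0012 0.8233] p [0.5515 0.241  0.1275] yaw_y 66.40147719240595 z [-0.0013  0.0007 -1.    ] F [-0.1211 -0.0281 -2.7581] T [ 0.0528  0.012  -0.0325] w 0.01715290598861997
```

{"method": "move_arm", "body": {"series": [[[0,0,-0.5,0,0,0,0],[0,0,-0.4,0,0,0,0],[0,0,-0.3,0,0,0,0],[0,0,0,0,0,0,0],[0,0,0,0,0,0,0]]]}}

```text
clock: 10.0
eef_pos: [0.5515, 0.241, 0.1146]
tool_rot: [0.204, 0.979, 0.0, -0.001]
ft_force: [0.2, 0.6, -3.3]
grip_width: 0.0172
```

```bash
python3 -c "from st import *;st()"
```

```text
t 10.0 q [0.4114 0.5108 0.0928 1.1534 0.0012 0.8232] p [0.5515 0.241  0.1146] yaw_y 66.40596754032669 z [-0.0009  0.0009 -1.    ] F [ 0.238   0.6032 -3.2671] T [-0.0173  0.007  -0.0044] w 0.017214563459472365
```

{"method": "move_arm", "body": {"series": [[[0,0,-0.4,0,0,0,0],[0,0,-0.15,0,0,0,0],[0,0,-0.1,0,0,0,0],[0,0,0,0,0,0,0],[0,0,0,0,0,0,0]]]}}

```text
clock: 10.5
eef_pos: [0.5524, 0.2414, 0.1089]
tool_rot: [0.204, 0.979, 0.001, 0.0]
ft_force: [-1.8, -0.7, -3.5]
grip_width: 0.0173
```

```bash
python3 -c "from st import *;st()"
```

```text
t 10.5 q [0.4114 0.5151 0.0842 1.1378 0.0012 0.8233] p [0.5524 0.2414 0.1089] yaw_y 66.40232450403263 z [ 0.0014  0.0019 -1.    ] F [-1.7999 -0.6707 -3.4971] T [ 0.013   0.019  -0.0156] w 0.01730422288834345
```

{"method": "move_arm", "body": {"series": [[[-0.1,0,-0.2,0,0,0,0],[0,0,0,0,0,0,0],[0,0,0,0,0,0,0],[0,0,0,0,0,0,0],[0,0,0,0,0,0,0]]]}}

```text
clock: 11.0
eef_pos: [0.5524, 0.2419, 0.1087]
tool_rot: [0.204, 0.979, 0.002, 0.002]
ft_force: [-0.5, -0.5, -0.8]
grip_width: 0.0171
```

Run:
```python
from ov import *
o,M=st()
im,_=bot.camera('side'); save('side5',im); b=cv2.resize(im,None,fx=4,fy=4,interpolation=cv2.INTER_CUBIC)[880:1480,560:1080]
save('ov_s5',b)
```

```text
t 11.0 q [0.4122 0.5129 0.0801 1.1321 0.0012 0.824 ] p [0.5524 0.2419 0.1087] yaw_y 66.40623169686286 z [ 0.0049  0.0034 -1.    ] F [-0.4931 -0.5125 -0.8111] T [0.0016 0.1243 0.0272] w 0.01707889917223385
```

View pics/ov_s5.png

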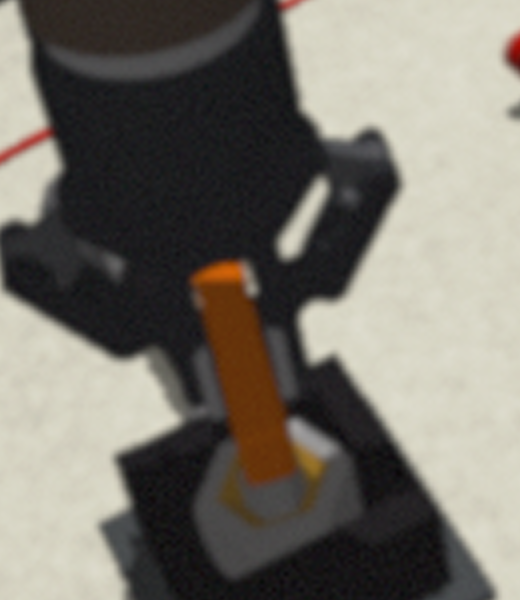

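The key is home: it bottomed at TCP z 0.1087, the shank shows inside the socket, and the forces are tiny. Now I'll turn it clockwise.

{"method": "move_arm", "body": {"series": [[[-0.05,-0.1,0,0.2,0.25,-5,0],[0,0,0,0,0,-7,0],[0,0,0,0,0,-8,0],[0,0,0,0,0,-8,0],[0,0,0,0,0,-8,0]]]}}

```text
clock: 11.55
eef_pos: [0.5521, 0.2416, 0.1087]
tool_rot: [0.507, 0.862, 0.004, 0.0]
ft_force: [-0.4, 0.9, -0.6]
grip_width: 0.0171
```

```bash
python3 -c "from st import *;st()"
```

```text
t 11.55 q [0.4104 0.5113 0.0773 1.13   0.0041 1.4737] p [0.5521 0.2416 0.1087] yaw_y 29.077954021654634 z [ 0.0046  0.0065 -1.    ] F [-0.3721  0.9115 -0.6444] T [0.0327 0.1336 0.0286] w 0.017146668439989233
```

{"method": "move_arm", "body": {"series": [[[0,0,0,0,0,-8,0],[0,0,0,0,0,-8,0],[0,0,0,0,0,-8,0],[0,0,0,0,0,-8,0],[0,0,0,0,0,-8,0]]]}}

```text
clock: 12.05
eef_pos: [0.5521, 0.2423, 0.1087]
tool_rot: [0.78, 0.626, 0.004, 0.001]
ft_force: [-0.1, 0.4, -0.4]
grip_width: 0.017
```

```bash
python3 -c "from st import *;st()"
```

```text
t 12.05 q [ 0.4139  0.5105  0.076   1.1277 -0.0005  2.2038] p [0.5521 0.2423 0.1087] yaw_y -12.554935545827608 z [ 0.0081  0.003  -1.    ] F [-0.118   0.3626 -0.4086] T [0.0553 0.0605 0.086 ] w 0.0169655090982403
```

{"method": "move_arm", "body": {"series": [[[0,0,0,0,0.3,-7,0],[0,0,0,0,0,-7,0],[0,0,0,0,0,0,0],[0,0,0,0,0,0,0],[0,0,0,0,0,0,0]]]}}

```text
clock: 12.55
eef_pos: [0.5526, 0.2427, 0.1088]
tool_rot: [0.852, 0.523, 0.002, 0.0]
ft_force: [0.5, -0.8, -1.2]
grip_width: 0.0172
```

Run:
```python
from ov import *
o,M=st()
r=[]
for c,(x,y) in [('side',(560,880)),('top',(580,700))]:
    im,_=bot.camera(c); save(c+'6',im); r.append(cv2.resize(im,None,fx=4,fy=4,interpolation=cv2.INTER_CUBIC)[y:y+560,x:x+400])
save('c6',np.hstack(r))
```

```text
t 12.55 q [0.4137 0.5144 0.0828 1.1344 0.0004 2.4539] p [0.5526 0.2427 0.1088] yaw_y -26.896626984647416 z [ 0.0042  0.0023 -1.    ] F [ 0.5044 -0.8065 -1.2251] T [ 0.0156  0.0148 -0.0187] w 0.017197211803791974
```

View pics/c6.png

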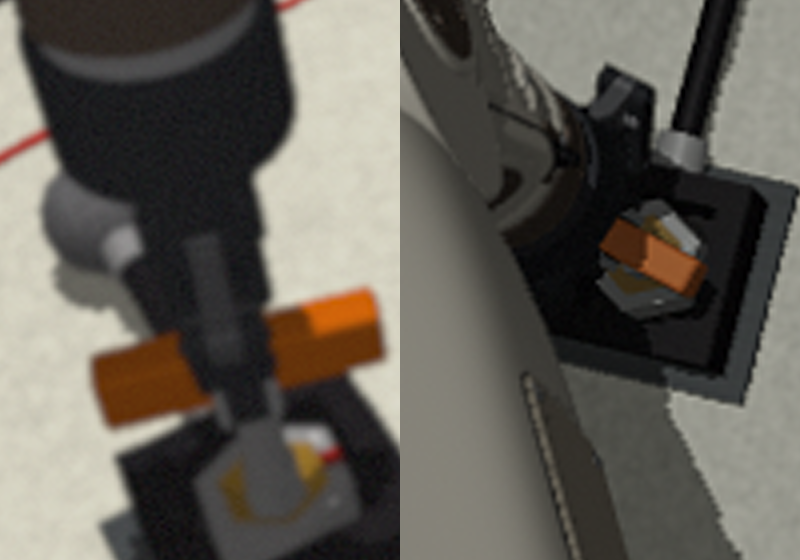

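The bar has turned about 93°, and the red mark has moved clockwise to about (222,334) in the side picture. I'll release and rise straight up.

{"method": "move_arm", "body": {"series": [[[0,0,0,0,0,0,1],[0,0,0,0,0,0,1],[0,0,0,0,0,0,1],[0,0,0,0,0,0,1],[0,0,0,0,0,0,1]]]}}

```text
clock: 13.15
eef_pos: [0.5533, 0.2429, 0.1097]
tool_rot: [0.852, 0.524, 0.003, 0.0]
ft_force: [-0.6, 0.8, -0.7]
grip_width: 0.0853
```

{"method": "move_arm", "body": {"series": [[[0,0,0,0,0,0,1],[0,0,1,0,0,0,1],[0,0,2,0,0,0,1],[0,0,3,0,0,0,1],[0,0,3,0,0,0,1]]]}}

```text
clock: 13.65
eef_pos: [0.5496, 0.2414, 0.1987]
tool_rot: [0.852, 0.524, -0.002, -0.0]
ft_force: [1.1, -0.4, 0.7]
grip_width: 0.0855
```

{"method": "move_arm", "body": {"series": [[[0,0,3,0,0,0,1],[-3,0,2,0,0,0,1],[-4,-2,0,0,0,0,1],[-4,-2,0,0,0,0,1],[-4,-2,0,0,0,0,1]]]}}

```text
clock: 14.15
eef_pos: [0.4028, 0.1832, 0.259]
tool_rot: [0.852, 0.524, 0.007, 0.001]
ft_force: [-0.5, 0.6, 2.5]
grip_width: 0.0853
```

{"method": "move_arm", "body": {"series": [[[-4,-4,0,0,0,0,1],[0,-4,0,0,0,0,1],[0,-4,0,0,0,0,1],[0,0,0,0,0,0,1],[0,0,0,0,0,0,1]]]}}

```text
clock: 14.65
eef_pos: [0.361, 0.0634, 0.2641]
tool_rot: [0.851, 0.524, 0.011, 0.002]
ft_force: [0.6, 0.2, 0.2]
grip_width: 0.0855
```

Run:
```python
from m import *
from st import *
o,M=st()
r=[]
for c,(x,y) in [('side',(560,880)),('top',(580,700))]:
    im,d=bot.camera(c); save(c+'7',im); r.append(cv2.resize(im,None,fx=4,fy=4,interpolation=cv2.INTER_CUBIC)[y:y+560,x:x+400])
    for q in bot.find_in(c,'key_handle'): print(c,q)
    hsv=cv2.cvtColor(im,cv2.COLOR_RGB2HSV).astype(int)
    b=np.zeros(d.shape,bool); b[y//4:y//4+140,x//4:x//4+100]=1
    h=b&(hsv[...,0]>4)&(hsv[...,0]<17)&(hsv[...,1]>170)&(hsv[...,2]>60)
    P=cloud(c,im,d,h); P=P[P[:,2]>.1]
    T=P[P[:,2]>np.percentile(P[:,2],90)-.008]; print(len(T),T[:,2].mean(),cv2.minAreaRect((T[:,:2]*1000).astype(np.float32)))
    red=b&((hsv[...,0]<4)|(hsv[...,0]>172))&(hsv[...,1]>130)&(hsv[...,2]>80)
    P=cloud(c,im,d,red); P=P[(abs(P[:,2]-.056)<.01)]; 
    if len(P): a=P.mean(0); print('mark',len(P),a,np.degrees(np.arctan2(a[1]-.2406,a[0]-.5515)))
save('c7',np.hstack(r))
```

```text
t 14.65 q [ 0.1703 -0.0578 -0.2432  1.3636  0.0042  2.208 ] p [0.361  0.0634 0.2641] yaw_y -26.75509131601689 z [ 0.0207  0.0078 -0.9998] F [0.5533 0.1543 0.2304] T [0.0125 0.0014 0.0301] w 0.08549884487118387
side {'at': [0.544, 0.247, 0.1366], 'confidence': 0.76}
side {'at': [0.6639, -0.2244, 0.1503], 'confidence': 0.68}
side {'at': [0.3833, -0.1155, 0.1019], 'confidence': 0.63}
777 0.13983639121572847 ((549.3080444335938, 241.80084228515625), (96.23287963867188, 17.99441146850586), 63.416873931884766)
mark 7 [0.5438 0.2194 0.0575] -109.91986601649043
top {'at': [0.3971, -0.1268, 0.1208], 'confidence': 0.86}
top {'at': [0.6615, -0.2333, 0.1719], 'confidence': 0.77}
top {'at': [0.5464, 0.241, 0.1398], 'confidence': 0.64}
469 0.13828047966718776 ((550.0589599609375, 239.11834716796875), (98.54210662841797, 17.690107345581055), 63.487911224365234)Traceback (most recent call last):
  File "<stdin>", line 14, in <module>
  File "m.py", line 5, in cloud
    p=cv2.undistortPoints(np.stack([us,vs],1).astype(float).reshape(-1,1,2),k,dd)[:,0]
      ~~~~~~~~~~~~~~~~~~~^^^^^^^^^^^^^^^^^^^^^^^^^^^^^^^^^^^^^^^^^^^^^^^^^^^^^^^^
cv2.error: OpenCV(4.12.0) /io/opencv/modules/calib3d/src/undistort.dispatch.cpp:347: error: (-215:Assertion failed) CV_IS_MAT(_src) && CV_IS_MAT(_dst) && (_src->rows == 1 || _src->cols == 1) && (_dst->rows == 1 || _dst->cols == 1) && _src->cols + _src->rows - 1 == _dst->rows + _dst->cols - 1 && (CV_MAT_TYPE(_src->type) == CV_32FC2 || CV_MAT_TYPE(_src->type) == CV_64FC2) && (CV_MAT_TYPE(_dst->type) == CV_32FC2 || CV_MAT_TYPE(_dst->type) == CV_64FC2) in function 'cvUndistortPointsInternal'
```

View pics/top7.png

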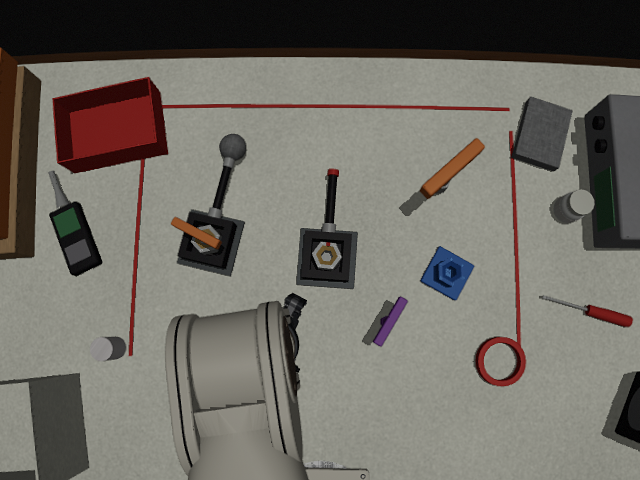

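The top picture shows the key standing in the ball clamp at about (200,235), the stand empty at (448,273), the red-cap clamp still at (327,256), and the arm clear of everything. The bar centre is about 70 mm above the mouth, and the red mark went from -23.6° to about -110°. That's everything, so I'm handing in.

```bash
python3 -c "
from h import *
bot.job_done(); print(bot.get_obs()['clock'])"
```

```text
the job is handed in; nothing more can be done
the job is handed in; nothing more can be done
```

I lifted the smaller orange T-key out of the blue stand and put it fully down into the microphone clamp's socket. I then turned it about 93° clockwise, let go and moved the arm away. The job was handed in at about 15 s of the 48 s allowed, and no verdict was reported.

My last checks before handing in:
- **Key position:** the crossbar's centre is within about 3 mm of the socket's centre and about 70 mm above its mouth, so the key is home. The cameras show it upright.
- **Socket angle:** the red mark moved from -23.6° to about -110°, a turn of roughly 86° (1.5 rad). The missing 7° is play between key and socket. This comes from the side picture only, because the mark was hidden in the top view and my script stopped there with an error.
- **Other clamp and robot:** I did not touch the red-cap clamp, and it looks unmoved in the top picture; I did not measure its angle. The gripper is well clear, and outside forces on it read close to zero.

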